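# Secure the viscometer balls in their tray and hold it in the ultrasonic bath

### The job

Lay the white retaining bar over the tray's handle and onto its two notched end supports, so that it bridges the two loose viscometer balls, while the tray still stands on the bench. Then lift the tray by its handle, keeping it upright so that the balls stay in their pockets and the bar on its seats, and lower it into the empty ultrasonic bath until tray and bar are below the tank rim but clear of the tank's floor and walls. Finish still holding it there, level and still, ready for the bath to be filled round it, and leave the other things on the bench alone.

Things in the scene. Friction and masses are not known exactly. Their poses are not given: they have to be found in the camera images.
- bar: White plastic retaining bar, 34 x 114 x 8 mm (x, y, z), flat on the bench, 50 g. Origin: centre of its underside; long side y. A slot 14 mm (x) by 32 mm (y) through its centre passes over the tray's handle; a 10 mm sight hole in each half. A half turn about z is the same. Best held across its 34 mm width at the middle: the handle then comes up between the fingers.
- bar_mid (a point): Centre of the bar, 4 mm above its underside.
- tray: Aluminium ball tray, 58 x 124 mm (x, y), 0.28 kg, loose on the bench. Origin: centre of its underside; long side y. 4 mm base plate, 9 mm high lip. In its middle an upright flat handle; across each end, at y = +52 and -52 mm, a notched support 8 mm thick (y) for the bar; a ball pocket between each support and the handle.
- seat (a point): On the tray's vertical centre line at the height of the two bar seats, 22 mm above the tray's underside: the centre of the bar's underside belongs here. At each seat two cheeks, 40 mm apart in x, rise 9 mm above it. The bar has 3 mm of play each way; seated, it spans 22 to 30 mm above the tray's underside and leaves 46 mm of handle free above it.
- handle_top (a point): Top centre of the tray's handle, 76 mm above the tray's underside. The handle has a blue sleeve, is 8 mm thick along the tray's x (8 mm between the fingers) and 26 mm wide along y; its top 6 mm taper to 5 x 20 mm. It is stiff and the tray hangs level below it when pinched across its thickness.
- pocket_a (a point): Ball pocket at y = +29 mm of the tray; the point lies 12 mm above the tray's underside (centre of a ball at rest). Round raised rim 3 mm high, 24 mm inside, flat floor 4 mm above the tray's underside.
- pocket_b (a point): The same for the pocket at y = -29 mm.
- ball_steel_center (a point): Centre of the loose steel ball, diameter 16 mm, 17 g, in pocket a; it can roll a few mm inside its pocket.
- ball_white_center (a point): Centre of the loose white ceramic ball, diameter 16 mm, 13 g, in pocket b.
- bath: Open, empty ultrasonic bath fixed on the bench: white and grey housing, steel rim, 174 x 234 mm (x, y), 125 mm high; black panel with two knobs on its -x side (out to x = -102 mm), drain cock at its -y end (out to y = -149 mm). Origin: centre of its underside on the bench. The tray goes in with its long side along the tank's long side, either way round.
- tank_mouth (a point): Centre of the tank opening at rim height, 125 mm above the bench, with the bath's axes. The tank is 120 mm (x) by 170 mm (y), its corners cut at 45 degrees by about 13 mm, and its floor is 82 mm below the rim.
- timer: Bystander: white lab timer, 62 x 62 x 22 mm. Origin: centre of its underside.
- beaker: Bystander: small glass beaker, 62 x 68 x 78 mm high. Origin: centre of its underside.
- weighing_bottle: Bystander: glass weighing bottle with lid, 48 mm diameter, 44 mm high. Origin: centre of its underside.
- tweezers: Bystander: steel tweezers, 157 mm long (y), 15 mm wide, lying flat. Origin: centre of the underside.
Not all that is in view belongs to the job. What is meant by the bar is not green, and is the smaller of those in its own colour.

How it is judged (in metres and radians):
On the way, in this order (a step that is already met when the one before it is completed fails the run):
1. the bar lies on both end supports, over the handle, let go, the tray still standing on the bench (horizontal distance between bar_mid and seat below 0.007 m and z of bar_mid in the frame of seat between 0.0015 and 0.0065 m and angle between the y axis of bar and the y axis of tray, either way round below 0.1 rad and angle between the z axis of bar and the z axis of tray, either way round below 0.05 rad and height (world z) of tray below 0.006 m and contact force between the fingers and bar below 0.1 N and contact force between bar and tray above 0.1 N), for 0.2 s.
2. the tray is lifted clear of the bench with the bar on it (horizontal distance between bar_mid and seat below 0.007 m and z of bar_mid in the frame of seat between 0.0015 and 0.0065 m and angle between the y axis of bar and the y axis of tray, either way round below 0.1 rad and angle between the z axis of bar and the z axis of tray, either way round below 0.05 rad and height (world z) of tray above 0.04 m), for 0.2 s.
At the end, for the whole second after the job is handed in: Held by the fingers in the tank, touching the bath nowhere: underside 3 mm or more above its floor, bar top 1 mm or more below the rim, within 30 mm (x) and 25 mm (y) of the centre, level within 5 degrees, at rest, the bar on both seats, each ball in its pocket (horizontal distance between bar_mid and seat below 0.007 m and z of bar_mid in the frame of seat between 0.0015 and 0.0065 m and angle between the y axis of bar and the y axis of tray, either way round below 0.1 rad and angle between the z axis of bar and the z axis of tray, either way round below 0.05 rad and distance between ball_steel_center and pocket_a below 0.009 m and distance between ball_white_center and pocket_b below 0.009 m and z of tray in the frame of tank_mouth between -0.079 and -0.031 m and x of tray in the frame of tank_mouth between -0.03 and 0.03 m and y of tray in the frame of tank_mouth between -0.025 and 0.025 m and contact force between each of tray, bar and bath below 0.05 N and contact force between the fingers and tray above 2 N and angle between tray's own z axis and vertical below 0.09 rad and linear speed of tray below 0.015 m/s and angular speed of tray below 0.1 rad/s); the arm keeps its last pose, push and grip.
It fails at once if the tray is tipped more than 20 degrees (angle between tray's own z axis and vertical above 0.35 rad).
It fails at once if a ball leaves its pocket (distance between ball_steel_center and pocket_a above 0.012 m or distance between ball_white_center and pocket_b above 0.012 m).
It fails at once if the tray is off the bench without the bar on its seats (height (world z) of tray above 0.03 m and not (horizontal distance between bar_mid and seat below 0.007 m and z of bar_mid in the frame of seat between 0.0015 and 0.0065 m and angle between the y axis of bar and the y axis of tray, either way round below 0.1 rad and angle between the z axis of bar and the z axis of tray, either way round below 0.05 rad)).
It fails at once if a bystander is moved by more than 20 mm (tweezers 25 mm) (distance of any of timer, beaker, weighing_bottle from where it was at the start of the episode above 0.02 m or distance of tweezers from where it was at the start of the episode above 0.025 m).
It also fails if it takes over 64 s, if anything falls off the work surface, if the arm or the gripper's body presses on something with over 40 N, if the wrist force passes 120 N, or if a joint passes its speed limit or range.

### The arm

A 7-joint arm with a two-finger parallel gripper is mounted at the origin on a cart in front of the work surface, level with it; the furniture and walls round the work are solid. World frame = base frame: x ahead of the robot, y to its left, z up, the work surface at z = 0. Lengths are in m, angles in degrees, forces in N, time in s.
With the tool pointing down it reaches from about 0.425 to 0.875 m from the base axis. Payload 4.7 kg.
Tool frame: the origin (TCP) lies between the finger pads; the fingertips stand 8 mm ahead of it and the grasp point (between the pads) lies 11 mm behind it (env.tip_extent is the distance from the TCP to the fingertips, in m); z points along the fingers, y is the line along which they close (so a half turn about z gives the same grasp; the last joint's range is limited). The gripper opens to 87 mm and grips with 3 to 60 N. Pads are 19 mm wide; open, the fingers measure 117 mm over their backs; the gripper's body (75 mm by 190 mm) begins 51 mm behind the grasp point.
Start: joints at [68.875, 18.392, -4.016, 83.108, 1.295, 78.541, -3.26], TCP at [0.243, -0.603, 0.231] pointing down, gripper open.
Joint ranges: [-163.93, 163.93], [-17.29, 119.83], [-79.2, 71.16], [3.27, 140.29], [-89.18, 269.18], [5.43, 117.66], [-154.24, 154.24]. Speed limits (degrees/s): [147.25, 147.25, 180, 180, 180, 180, 180].

### API

Orientations are given as [roll, pitch, yaw] about the fixed x, y, z axes, in that order (R = Rz(yaw) Ry(pitch) Rx(roll)).
In Python, from cell import sensors, vision, workorder, env gives the robot as it stands.
- The arm moves only by the tool drive_tool, never from a script. Its argument "moves" is a list of rows, each an object of numbers: "x", "y", "z": the shift along the tool's x, y, z in mm; "rx", "ry", "rz": the turn, a rotation vector about the tool's x, y, z in rad; "fingers": the closure, from -1 (fully open) to 1 (shut). In form: [{"x": .., "y": .., "z": .., "rx": .., "ry": .., "rz": .., "fingers": ..}, ...]. A call has 1 to 20 rows; each row is the pose to reach, as a shift and turn from the pose commanded when the call began, along the tool's axes at that moment; what a row does not reach only later rows make up. A row lasts 1/8 s, in which the tool goes at most 62.5 mm and 10.7 degrees, less where a joint would pass 70% of its speed; a pose out of reach is approached as far as the arm can. A call with a gripper value outside its range is refused whole. The fingers move at their own pace and stop on an object; "force" is the grip in N (left out, the last holds). Time passes only in rows, so rows that repeat a pose let the fingers close. It gives the time, the measured TCP pose, the force, the opening and the grip force at its end, in the units of the state.
- sensors.get_obs(): the state, without advancing time (a new reading comes with each control period).
- vision.read_camera(name): name is "scene" or "top" or "wrist"; returns a dict with "image" (384x512x3 uint8, red, green, blue), "fx", "fy", "cx", "cy" (pixels), "R" (3x3) and "t" (3): a world point X has camera coordinates R X + t. Camera axes: x right, y down, z forward; pixel columns grow to the right and rows downward; lengths in m; the calibration is good to about 2 mm. A picture is of the moment at which its call begins. There is no depth.
- workorder.sign_off(): hands the job in; it is judged then, once.
The state is a dict: "time_s": time; "qpos": joint angles; "joint_velocities": joint speeds; "effort": joint torques, N m; "tool_pos": TCP position; "tool_rot": TCP orientation; "force": force on the tool from outside, world axes, zero at the start; "wrist_torque": the same for the moment, N m; "grip_width": finger opening in m; "grasp_force": force on a finger pad.
Only numpy, scipy, OpenCV 4.12 (cv2) and the standard library are available. Lean on these libraries where they do the work, as an engineer would, in place of code of your own. Each camera call takes 0.05 s, during which the arm holds its last target. There are 200 camera calls.

## Working session

There is one attempt and no reset: what is moved stays moved. The work goes in short steps, Python scripts to look and compute and a tool call to move; the robot and the scene stay as the last step left them, time stands still between calls to the robot, and variables do not carry over. Pictures are saved under pics/ and viewed, at most 10 in all, crops included, and the job is handed in when it is done.

Besides the shell and the picture viewer there is one more tool, called after "Emit:" as a command line: name --argument value ..., lists and objects as JSON in quotes. drive_tool: Moves the arm, as the interface text tells. Its arguments: {"type":"object","properties":{"moves":{"type":"array"},"force":{"type":"number"}},"required":["moves"]}

```bash
mkdir -p pics; cat > h.py <<'E'
import numpy as np, cv2
from cell import sensors, vision, workorder, env
from scipy.spatial.transform import Rotation as Ro
def cam(n,f=None):
    c=vision.read_camera(n); c['bgr']=cv2.cvtColor(c['image'],cv2.COLOR_RGB2BGR)
    if f: cv2.imwrite('pics/'+f,c['bgr'])
    return c
def ray(c,px,z):
    px=np.atleast_2d(px).astype(float)
    d=np.c_[(px[:,0]-c['cx'])/c['fx'],(px[:,1]-c['cy'])/c['fy'],np.ones(len(px))]@c['R']
    o=-np.array(c['R']).T@np.array(c['t'])
    return o+d*((z-o[2])/d[:,2])[:,None]
def proj(c,X):
    p=np.atleast_2d(X)@np.array(c['R']).T+c['t']
    return np.c_[c['fx']*p[:,0]/p[:,2]+c['cx'],c['fy']*p[:,1]/p[:,2]+c['cy']]
E
python3 - <<'E'
from h import *
for n in('scene','top'):
    c=cam(n,n+'1.png'); print(n,-np.array(c['R']).T@c['t'],c['fx'],np.round(c['R'],2).tolist())
o=sensors.get_obs(); print(o['tool_pos'],o['tool_rot'],o['time_s'],o['grip_width'],env.tip_extent)
E
```

```text
scene [-0.32914449  0.72250125  0.79396232] 359.6460932731143 [[-0.56, -0.83, -0.02], [-0.46, 0.34, -0.82], [0.69, -0.45, -0.57]]
top [0.15986864 0.17689419 1.78787449] 485.99588958133063 [[0.04, -1.0, 0.01], [-0.98, -0.04, -0.22], [0.22, 0.0, -0.98]]
[ 0.24251272 -0.60252622  0.22957209] [-1.79900827e+02  6.50315677e-03  2.19304195e+01] 0.1 0.08692702815700751 0.008
```

View pics/top1.png

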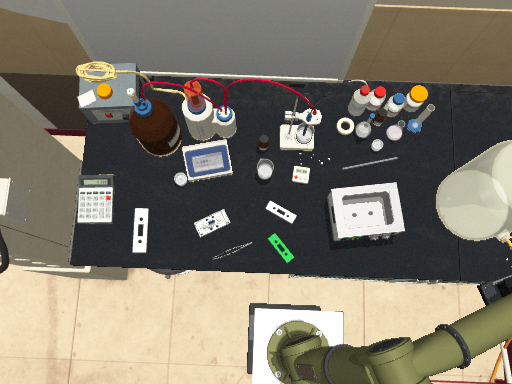

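View pics/scene1.png

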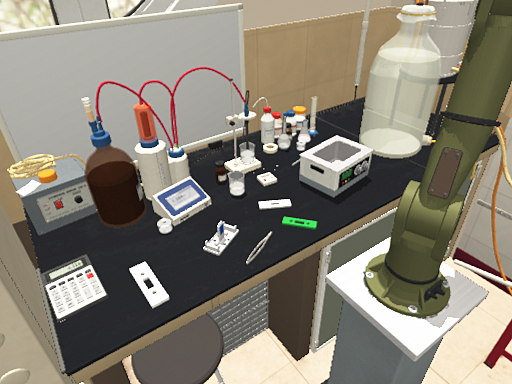

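Top view: there are three bars. One is white at (140,230) and large, one is white at (281,212) and smaller, and one is green at (281,248). The smaller white one at (281,212) fits the description. The tray is at (212,222) and the bath at (366,211). I'll confirm with one enlarged crop and measure.

```bash
cat > m.py <<'E'
from h import *
c=cam('top'); im=c['bgr']
hsv=cv2.cvtColor(im,cv2.COLOR_BGR2HSV)
m=cv2.inRange(hsv,(0,0,110),(180,70,255))
for name,(x0,y0,x1,y1),z in(('bar',(260,195,302,228),.008),('bigbar',(125,200,155,260),.008),('tray',(188,200,238,240),.013),('bath',(320,175,412,245),.125)):
    s=m[y0:y1,x0:x1]; cs,_=cv2.findContours(s,cv2.RETR_EXTERNAL,cv2.CHAIN_APPROX_NONE)
    k=max(cs,key=cv2.contourArea).reshape(-1,2)+[x0,y0]
    W=ray(c,k,z)[:,:2]; r=cv2.minAreaRect((W*1000).astype(np.float32)); print(name,cv2.contourArea(k),np.round(r[0],1),np.round(r[1],1),r[2])
h=cv2.inRange(hsv,(95,80,40),(130,255,255))[200:245,188:238]
n,_,st,ce=cv2.connectedComponentsWithStats(h); print(st[1:],ce[1:]+[188,200])
cr=im[190:265,180:310]; cv2.imwrite('pics/crop1.png',cv2.resize(cr,None,fx=6,fy=6,interpolation=cv2.INTER_CUBIC))
E
python3 m.py
```

```text
bar 273.5 [501.9  71.9] [116.3  37.6] 61.94282913208008
bigbar 575.5 [411.7 588.6] [164.1  52. ] 2.0193464756011963
tray 499.5 [449.1 325.8] [ 60.6 125. ] 28.195232391357422
bath 3342.5 [ 496.2 -217.5] [181.1 248. ] 8.429556846618652
[[21 21  5  3  9]] [[210.77777778 221.88888889]]
```

View pics/crop1.png

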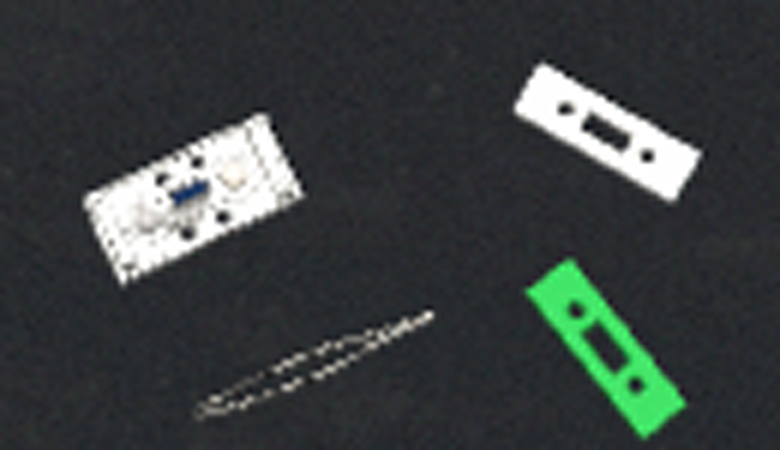

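The crop confirms it: the smaller white bar has a slot and two sight holes and is not green. The tray with its blue handle lies left of it. Next I'll move over the bar for a wrist view.

```bash
cat >> h.py <<'E'
def rel(*targets):
    o=sensors.get_obs(); R0=Ro.from_euler('xyz',o['tool_rot'],degrees=True); p=np.array(o['tool_pos'])
    for x,y,z,yaw in targets:
        R=Ro.from_euler('xyz',[180,0,yaw],degrees=True)
        print('xyz',np.round(R0.inv().apply(np.array([x,y,z])-p)*1000,1),'r',np.round((R0.inv()*R).as_rotvec(),4))
E
python3 -c "
from h import *
rel((.243,-.603,.30,22),(.40,-.25,.30,62),(.50,.072,.30,62),(.50,.072,.22,62))"
```

```text
xyz [  0.2   0.4 -70.3] r [-0.0014  0.0001 -0.0012]
xyz [ 277.7 -268.4  -69.9] r [-1.400e-03 -4.000e-04 -6.993e-01]
xyz [ 490.8 -529.8  -69.6] r [-1.400e-03 -4.000e-04 -6.993e-01]
xyz [ 490.8 -529.6   10.4] r [-1.400e-03 -4.000e-04 -6.993e-01]
```

Emit:
drive_tool --moves '[{"z": -40}, {"z": -70}, {"x": 40, "y": -39, "z": -70}, {"x": 80, "y": -77, "z": -70}, {"x": 120, "y": -116, "z": -70, "rz": -0.1}, {"x": 160, "y": -155, "z": -70, "rz": -0.2}, {"x": 200, "y": -193, "z": -70, "rz": -0.3}, {"x": 240, "y": -232, "z": -70, "rz": -0.4}, {"x": 278, "y": -268, "z": -70, "rz": -0.5}, {"x": 308, "y": -305, "z": -70, "rz": -0.6}, {"x": 338, "y": -342, "z": -70, "rz": -0.7}, {"x": 370, "y": -381, "z": -70, "rz": -0.7}, {"x": 402, "y": -421, "z": -70, "rz": -0.7}, {"x": 434, "y": -460, "z": -60, "rz": -0.7}, {"x": 464, "y": -497, "z": -30, "rz": -0.7}, {"x": 491, "y": -530, "z": 10, "rz": -0.7}, {"x": 491, "y": -530, "z": 10, "rz": -0.7}, {"x": 491, "y": -530, "z": 10, "rz": -0.7}, {"x": 491, "y": -530, "z": 10, "rz": -0.7}]'

```text
invalid input at $.moves[0]: expected keys x, y, z, rx, ry, rz, fingers
```

```bash
python3 - <<'E'
from h import *
c=cam('wrist','w1.png'); print(-np.array(c['R']).T@c['t'],c['fx'],np.round(c['R'],2).tolist()); o=sensors.get_obs(); print(o['tool_pos'],o['tool_rot'],o['force'])
print(proj(c,[[.502,.072,.008],[.449,.326,.076]]))
E
```

```text
[ 0.31251907 -0.57457746  0.38482986] 346.09513377306615 [[0.37, -0.93, -0.0], [-0.89, -0.36, 0.27], [-0.25, -0.1, -0.96]]
[ 0.24262516 -0.60266667  0.22985399] [-1.79931763e+02  4.40129532e-03  2.19341003e+01] [ 0.31317624 -0.6380747   0.03476459]
[[ -475.3496791   -509.13863006]
 [-1317.72362799  -874.60103182]]
```

View pics/w1.png

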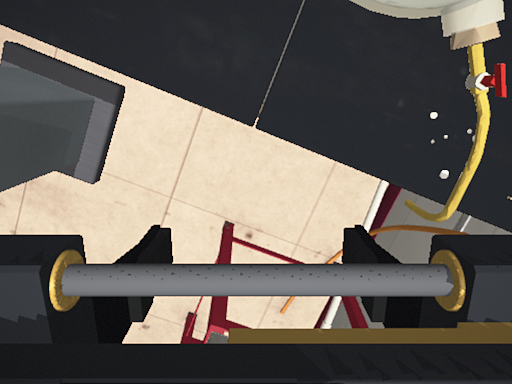

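Emit:
drive_tool --moves '[{"x": 0, "y": 0, "z": -40, "rx": 0, "ry": 0, "rz": 0, "fingers": -1}, {"x": 0, "y": 0, "z": -70, "rx": 0, "ry": 0, "rz": 0, "fingers": -1}, {"x": 40, "y": -39, "z": -70, "rx": 0, "ry": 0, "rz": 0, "fingers": -1}, {"x": 80, "y": -77, "z": -70, "rx": 0, "ry": 0, "rz": 0, "fingers": -1}, {"x": 120, "y": -116, "z": -70, "rx": 0, "ry": 0, "rz": -0.1, "fingers": -1}, {"x": 160, "y": -155, "z": -70, "rx": 0, "ry": 0, "rz": -0.2, "fingers": -1}, {"x": 200, "y": -193, "z": -70, "rx": 0, "ry": 0, "rz": -0.3, "fingers": -1}, {"x": 240, "y": -232, "z": -70, "rx": 0, "ry": 0, "rz": -0.4, "fingers": -1}, {"x": 278, "y": -268, "z": -70, "rx": 0, "ry": 0, "rz": -0.5, "fingers": -1}, {"x": 308, "y": -305, "z": -70, "rx": 0, "ry": 0, "rz": -0.6, "fingers": -1}, {"x": 338, "y": -342, "z": -70, "rx": 0, "ry": 0, "rz": -0.7, "fingers": -1}, {"x": 370, "y": -381, "z": -70, "rx": 0, "ry": 0, "rz": -0.7, "fingers": -1}, {"x": 402, "y": -421, "z": -70, "rx": 0, "ry": 0, "rz": -0.7, "fingers": -1}, {"x": 434, "y": -460, "z": -60, "rx": 0, "ry": 0, "rz": -0.7, "fingers": -1}, {"x": 464, "y": -497, "z": -30, "rx": 0, "ry": 0, "rz": -0.7, "fingers": -1}, {"x": 491, "y": -530, "z": 10, "rx": 0, "ry": 0, "rz": -0.7, "fingers": -1}, {"x": 491, "y": -530, "z": 10, "rx": 0, "ry": 0, "rz": -0.7, "fingers": -1}, {"x": 491, "y": -530, "z": 10, "rx": 0, "ry": 0, "rz": -0.7, "fingers": -1}, {"x": 491, "y": -530, "z": 10, "rx": 0, "ry": 0, "rz": -0.7, "fingers": -1}]'

```text
time_s: 2.58
tool_pos: [0.5009, 0.0706, 0.2215]
tool_rot: [179.9, -0.0, 61.9]
force: [-0.6, 0.4, 0.4]
grip_width: 0.0869
grasp_force: 0.0
```

```bash
python3 - <<'E'
from h import *
c=cam('wrist','w2.png'); o=sensors.get_obs(); print(o['time_s'],o['tool_pos'],o['tool_rot'],o['force'])
hsv=cv2.cvtColor(c['bgr'],cv2.COLOR_BGR2HSV); m=cv2.inRange(hsv,(0,0,140),(180,60,255))
cs,_=cv2.findContours(m,cv2.RETR_EXTERNAL,cv2.CHAIN_APPROX_NONE)
for k in cs:
    if cv2.contourArea(k)<800: continue
    k=k.reshape(-1,2); W=ray(c,k,.008)[:,:2]; r=cv2.minAreaRect((W*1000).astype(np.float32)); print(cv2.contourArea(k),k.mean(0),np.round(r[0],1),np.round(r[1],1),r[2])
print(proj(c,[[.502,.072,.008],[.449,.326,.076]]))
E
```

```text
2.625 [0.50087187 0.07068582 0.2214879 ] [ 1.79888115e+02 -6.84063626e-03  6.18957152e+01] [-0.51876821 -0.243056   -1.05886246]
2172.0 [350.02132701 285.44549763] [ 529.  -113.6] [ 19.  243.1] 61.813873291015625
3200.0 [ 18.74285714 188.32857143] [267.9 164.4] [121.3  64.8] 50.473670959472656
3405.0 [409.5        154.02777778] [651.3   1.4] [65.1 64. ] 83.35920715332031
3285.5 [256.07380074 156.91881919] [503.1  75. ] [115.1  34.8] 61.32882308959961
1488.5 [503.68609865  62.75336323] [761.6  41.1] [102.7  26.1] 73.22726440429688
3360.5 [386.19692308  28.90461538] [670.2 132.1] [52.2 88.9] 61.923980712890625
[[256.56542096 162.56431757]
 [ 30.43957035 -85.35396622]]
```

View pics/w2.png

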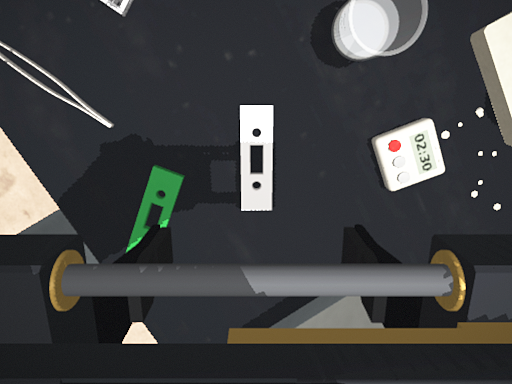

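The wrist view shows the bar at (256,157), the green bar at (160,205) and the timer at (408,155), and there is room for the fingers. Descending.

```bash
python3 -c "
from h import *
rel((.503,.0745,.06,61.5),(.503,.0745,.010,61.5))"
```

```text
xyz [  4.3  -0.2 161.5] r [ 0.002  -0.0001  0.0069]
xyz [  4.3  -0.3 211.5] r [ 0.002  -0.0001  0.0069]
```

Emit:
drive_tool --moves '[{"x": 4, "y": 0, "z": 45, "rx": 0.002, "ry": 0, "rz": 0.007, "fingers": -0.4}, {"x": 4, "y": 0, "z": 90, "rx": 0.002, "ry": 0, "rz": 0.007, "fingers": -0.4}, {"x": 4, "y": 0, "z": 135, "rx": 0.002, "ry": 0, "rz": 0.007, "fingers": -0.4}, {"x": 4, "y": 0, "z": 165, "rx": 0.002, "ry": 0, "rz": 0.007, "fingers": -0.4}, {"x": 4, "y": 0, "z": 185, "rx": 0.002, "ry": 0, "rz": 0.007, "fingers": -0.4}, {"x": 4, "y": 0, "z": 200, "rx": 0.002, "ry": 0, "rz": 0.007, "fingers": -0.4}, {"x": 4, "y": 0, "z": 208, "rx": 0.002, "ry": 0, "rz": 0.007, "fingers": -0.4}, {"x": 4, "y": 0, "z": 211, "rx": 0.002, "ry": 0, "rz": 0.007, "fingers": -0.4}, {"x": 4, "y": 0, "z": 211, "rx": 0.002, "ry": 0, "rz": 0.007, "fingers": -0.4}, {"x": 4, "y": 0, "z": 211, "rx": 0.002, "ry": 0, "rz": 0.007, "fingers": -0.4}]'

```text
time_s: 3.88
tool_pos: [0.5027, 0.0756, 0.0101]
tool_rot: [-179.9, -0.0, 61.6]
force: [-0.2, -0.7, 1.2]
grip_width: 0.0608
grasp_force: 0.0
```

Emit:
drive_tool --moves '[{"x": 0, "y": 0, "z": 0, "rx": 0, "ry": 0, "rz": 0, "fingers": 1}, {"x": 0, "y": 0, "z": 0, "rx": 0, "ry": 0, "rz": 0, "fingers": 1}, {"x": 0, "y": 0, "z": 0, "rx": 0, "ry": 0, "rz": 0, "fingers": 1}, {"x": 0, "y": 0, "z": 0, "rx": 0, "ry": 0, "rz": 0, "fingers": 1}, {"x": 0, "y": 0, "z": 0, "rx": 0, "ry": 0, "rz": 0, "fingers": 1}, {"x": 0, "y": 0, "z": 0, "rx": 0, "ry": 0, "rz": 0, "fingers": 1}]' --force 15

```text
time_s: 4.62
tool_pos: [0.5021, 0.0756, 0.0095]
tool_rot: [-179.9, 0.0, 61.6]
force: [-0.6, 0.3, 0.9]
grip_width: 0.0337
grasp_force: 15.0
```

```bash
python3 -c "
from h import *
rel((.503,.0745,.21,61.5),(.505,.22,.21,118.2))"
```

```text
xyz [  -0.6    0.9 -200.5] r [-0.002   0.0001  0.0025]
xyz [ 128.4  -66.5 -200.3] r [-1.900e-03 -8.000e-04 -9.871e-01]
```

Emit:
drive_tool --moves '[{"x": 0, "y": 0, "z": -10, "rx": 0, "ry": 0, "rz": 0, "fingers": 1}, {"x": 0, "y": 0, "z": -30, "rx": 0, "ry": 0, "rz": 0, "fingers": 1}, {"x": 0, "y": 0, "z": -70, "rx": 0, "ry": 0, "rz": 0, "fingers": 1}, {"x": 0, "y": 0, "z": -110, "rx": 0, "ry": 0, "rz": 0, "fingers": 1}, {"x": 0, "y": 0, "z": -150, "rx": 0, "ry": 0, "rz": 0, "fingers": 1}, {"x": 10, "y": -5, "z": -180, "rx": 0, "ry": 0, "rz": -0.1, "fingers": 1}, {"x": 25, "y": -13, "z": -200, "rx": 0, "ry": 0, "rz": -0.2, "fingers": 1}, {"x": 40, "y": -20, "z": -200, "rx": 0, "ry": 0, "rz": -0.3, "fingers": 1}, {"x": 55, "y": -28, "z": -200, "rx": 0, "ry": 0, "rz": -0.42, "fingers": 1}, {"x": 70, "y": -36, "z": -200, "rx": 0, "ry": 0, "rz": -0.54, "fingers": 1}, {"x": 85, "y": -44, "z": -200, "rx": 0, "ry": 0, "rz": -0.66, "fingers": 1}, {"x": 100, "y": -52, "z": -200, "rx": 0, "ry": 0, "rz": -0.78, "fingers": 1}, {"x": 115, "y": -60, "z": -200, "rx": 0, "ry": 0, "rz": -0.89, "fingers": 1}, {"x": 128, "y": -66, "z": -200, "rx": -0.002, "ry": 0, "rz": -0.987, "fingers": 1}, {"x": 128, "y": -66, "z": -200, "rx": -0.002, "ry": 0, "rz": -0.987, "fingers": 1}, {"x": 128, "y": -66, "z": -200, "rx": -0.002, "ry": 0, "rz": -0.987, "fingers": 1}, {"x": 128, "y": -66, "z": -200, "rx": -0.002, "ry": 0, "rz": -0.987, "fingers": 1}]'

```text
time_s: 6.75
tool_pos: [0.5054, 0.2185, 0.2099]
tool_rot: [180.0, 0.0, 118.1]
force: [-0.4, -1.0, -1.4]
grip_width: 0.0335
grasp_force: 15.0
```

```bash
python3 - <<'E'
from h import *
c=cam('wrist','w3.png'); o=sensors.get_obs(); print(o['time_s'],o['tool_pos'],o['tool_rot'],o['force'],o['grip_width'])
print(proj(c,[[.449,.326,.076],[.449,.326,0]]))
E
```

```text
6.8 [0.50542254 0.21854505 0.20981569] [ 1.79969690e+02 -2.86682356e-03  1.18084874e+02] [ 0.88860184  1.21893322 -0.09910653] 0.033232258586033944
[[256.96528942  28.60906786]
 [256.81417879  42.20085809]]
```

View pics/w3.png

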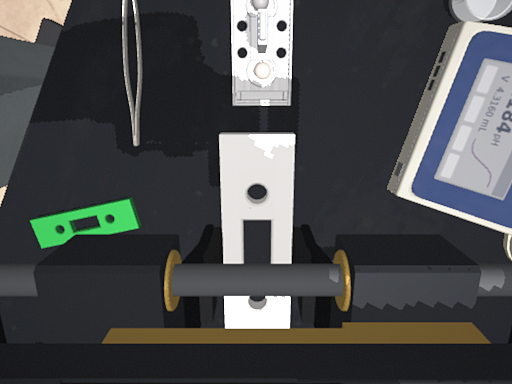

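The bar is held well: near end at row 132, sight hole at (257,192). The tray is cut off at the top, with its near end at (262,100), so I'll raise and step forward a little to see all of it.

Emit:
drive_tool --moves '[{"x": 8, "y": 0, "z": -40, "rx": 0, "ry": 0, "rz": 0, "fingers": 1}, {"x": 16, "y": 0, "z": -80, "rx": 0, "ry": 0, "rz": 0, "fingers": 1}, {"x": 25, "y": 0, "z": -110, "rx": 0, "ry": 0, "rz": 0, "fingers": 1}, {"x": 25, "y": 0, "z": -110, "rx": 0, "ry": 0, "rz": 0, "fingers": 1}, {"x": 25, "y": 0, "z": -110, "rx": 0, "ry": 0, "rz": 0, "fingers": 1}, {"x": 25, "y": 0, "z": -110, "rx": 0, "ry": 0, "rz": 0, "fingers": 1}]'

```text
time_s: 7.55
tool_pos: [0.4931, 0.2403, 0.3183]
tool_rot: [-179.9, -0.0, 118.1]
force: [1.0, 0.0, -1.0]
grip_width: 0.0336
grasp_force: 15.0
```

```bash
python3 - <<'E'
from h import *
c=cam('wrist'); o=sensors.get_obs(); p=np.array(o['tool_pos']);print(p,o['tool_rot'])
hsv=cv2.cvtColor(c['bgr'],cv2.COLOR_BGR2HSV); m=cv2.inRange(hsv,(0,0,100),(180,70,255))
print(proj(c,[[.449,.326,.076],[.449,.326,0]]))
cs,_=cv2.findContours(m,cv2.RETR_EXTERNAL,cv2.CHAIN_APPROX_NONE)
for k in cs:
    if cv2.contourArea(k)<800: continue
    k=k.reshape(-1,2); print(cv2.contourArea(k),k.min(0),k.max(0))
    if abs(k[:,0].mean()-256)<40:
      for z in (.004,.009,.030): r=cv2.minAreaRect((ray(c,k,z)[:,:2]*1000).astype(np.float32)); print(z,np.round(r[0],1),np.round(r[1],1),r[2])
s=cv2.resize(c['bgr'][0:250,180:340],None,fx=2.4*2,fy=2.4,interpolation=cv2.INTER_CUBIC)
s=cv2.resize(c['bgr'][0:215,170:345],None,fx=2.75,fy=2.75,interpolation=cv2.INTER_CUBIC)
cv2.imwrite('pics/w4.png',s); cv2.imwrite('pics/w4full.png',c['bgr'])
E
```

```text
[0.49317155 0.24048584 0.31841448] [-1.79911610e+02 -5.26142483e-02  1.18139037e+02]
[[257.88542488  71.35595244]
 [257.75781111  74.6878026 ]]
2150.0 [224 295] [300 328]
0.004 [621.6  18.2] [120.4  59.7] 28.146404266357422
0.009 [619.8  21.3] [119.1  59. ] 28.14640998840332
0.03 [612.5  34.2] [113.7  56.4] 28.14640998840332
3503.5 [  0 173] [ 68 263]
8160.0 [219 132] [295 263]
0.004 [528.4 174.6] [104.1 194.9] 28.126008987426758
0.009 [527.7 176.1] [103.  192.9] 28.12602424621582
0.03 [524.5 182. ] [ 98.3 184.1] 28.126005172729492
1062.0 [157  26] [170 152]
4646.0 [238  19] [285 122]
0.004 [452.  330.4] [ 59.6 125.5] 28.183191299438477
0.009 [452.  330.2] [ 58.9 124.1] 28.183181762695312
0.03 [452.3 329.1] [ 56.3 118.5] 28.18318748474121
22727.0 [358  17] [511 262]
6085.5 [0 0] [137  56]
```

View pics/w4.png

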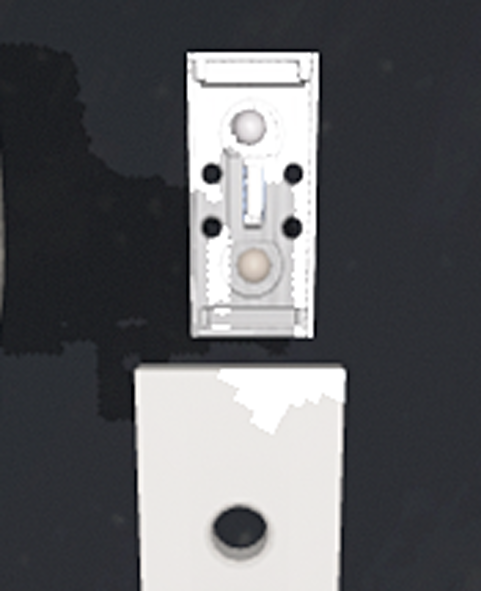

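Tray: near end at crop row 335, handle at (253,190), four holes centred at (252,200), both balls in their pockets. Now I'll compute the offset of the bar in the gripper.

```bash
python3 - <<'E'
from h import *
c=cam('wrist'); o=sensors.get_obs(); p=np.array(o['tool_pos']); R=Ro.from_euler('xyz',o['tool_rot'],degrees=True)
g=cv2.cvtColor(c['bgr'],cv2.COLOR_BGR2GRAY)
k,_=cv2.findContours(cv2.inRange(g[175:210,235:280],0,90),cv2.RETR_LIST,cv2.CHAIN_APPROX_NONE)
T=lambda px,z:np.round(R.inv().apply(ray(c,px,z)-p)*1000,1)
zt=p[2]-.0018
for q in k:
    if cv2.contourArea(q)>60: e=cv2.fitEllipse(q); print('hole',e, T(np.array(e[0])+[235,175],zt))
for r in (140,160,180,210): 
    w=np.where(g[r,200:320]>130)[0]+200; print(r,w[0],w[-1],T([[w[0]-.5,r],[w[-1]+.5,r]],zt).tolist())
print('edge',T([[257,131.5]],zt))
print('traycentre by holes',ray(c,[261.6,72.9],.004),'handle',ray(c,[262,69],.076),proj(c,[[.452,.330,.076]]))
rel((.452,.330,.318,118.2),(.452,.330,.14,118.2))
E
```

```text
hole ((21.703969955444336, 16.38075065612793), (13.640244483947754, 18.065704345703125), 88.35511779785156) [[29.6  0.3  1.8]]
140 219 295 [[53.8, -17.0, 1.9], [53.8, 17.9, 1.8]]
160 220 294 [[44.7, -16.8, 1.9], [44.6, 17.7, 1.8]]
180 220 293 [[35.2, -17.1, 1.9], [35.2, 17.5, 1.8]]
210 221 292 [[20.4, -17.0, 1.8], [20.4, 17.4, 1.8]]
edge [[57.6  0.5  1.9]]
traycentre by holes [[0.45244329 0.33030762 0.004     ]] handle [[0.45182319 0.33044482 0.076     ]] [[261.94872837  69.46278916]]
xyz [98.2  5.8  0.7] r [-0.0013 -0.001  -0.0008]
xyz [ 98.1   6.1 178.7] r [-0.0013 -0.001  -0.0008]
```

Emit:
drive_tool --moves '[{"x": 30, "y": 2, "z": 0, "rx": -0.001, "ry": -0.001, "rz": -0.001, "fingers": 1}, {"x": 65, "y": 4, "z": 10, "rx": -0.001, "ry": -0.001, "rz": -0.001, "fingers": 1}, {"x": 97.5, "y": 5.5, "z": 50, "rx": -0.001, "ry": -0.001, "rz": -0.001, "fingers": 1}, {"x": 97.5, "y": 5.5, "z": 100, "rx": -0.001, "ry": -0.001, "rz": -0.001, "fingers": 1}, {"x": 97.5, "y": 5.5, "z": 150, "rx": -0.001, "ry": -0.001, "rz": -0.001, "fingers": 1}, {"x": 97.5, "y": 5.5, "z": 190, "rx": -0.001, "ry": -0.001, "rz": -0.001, "fingers": 1}, {"x": 97.5, "y": 5.5, "z": 206, "rx": -0.001, "ry": -0.001, "rz": -0.001, "fingers": 1}, {"x": 97.5, "y": 5.5, "z": 206, "rx": -0.001, "ry": -0.001, "rz": -0.001, "fingers": 1}, {"x": 97.5, "y": 5.5, "z": 206, "rx": -0.001, "ry": -0.001, "rz": -0.001, "fingers": 1}, {"x": 97.5, "y": 5.5, "z": 206, "rx": -0.001, "ry": -0.001, "rz": -0.001, "fingers": 1}]'

```text
time_s: 8.9
tool_pos: [0.4531, 0.3307, 0.1154]
tool_rot: [179.8, 0.0, 118.2]
force: [-0.2, -0.5, -0.7]
grip_width: 0.0335
grasp_force: 15.0
```

```bash
python3 - <<'E'
from h import *
c=cam('wrist'); s=cam('scene'); o=sensors.get_obs(); print(o['tool_pos'],o['tool_rot'])
q=proj(s,[[.452,.33,.06]])[0].astype(int); print(q)
a=cv2.resize(c['bgr'][60:360,130:390],(520,600)); b=cv2.resize(s['bgr'][q[1]-60:q[1]+60,q[0]-28:q[0]+28],(280,600),interpolation=cv2.INTER_CUBIC)
cv2.imwrite('pics/w5.png',np.hstack([a,b]))
E
```

```text
[0.4528253  0.33041873 0.11483423] [1.79802037e+02 3.27767302e-02 1.18235169e+02]
[219 226]
```

View pics/w5.png

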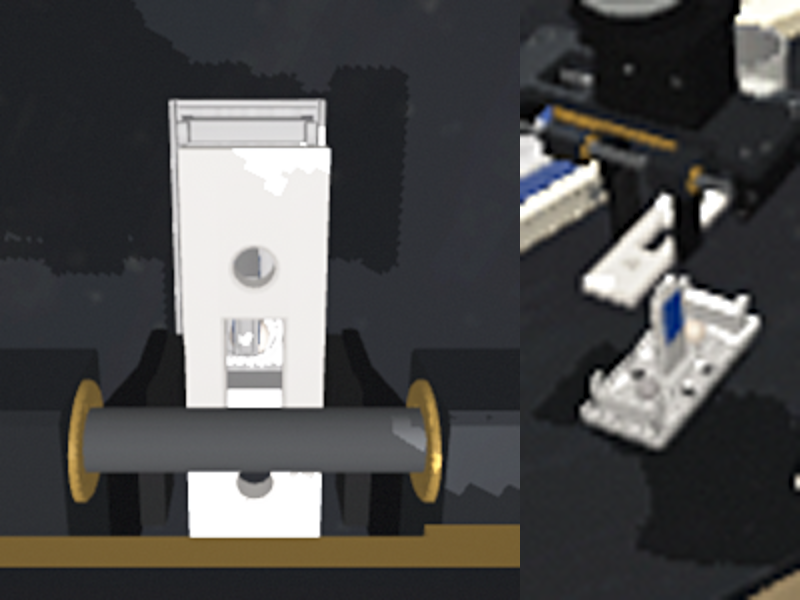

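Crop: the tray's far edge spans x 170–326 at row 100. The bar end spans 179–330 at row 148, over the tray. I'll work out the lateral offset numerically.

```bash
python3 - <<'E'
from h import *
c=cam('wrist'); s=cam('scene'); o=sensors.get_obs(); p=np.array(o['tool_pos']); R=Ro.from_euler('xyz',o['tool_rot'],degrees=True); print(p,o['tool_rot'])
T=lambda C,px,z:np.round(R.inv().apply(ray(C,px,z)-p)*1000,1).tolist()
g=cv2.cvtColor(c['bgr'],cv2.COLOR_BGR2GRAY); 
for r,z in((112,.009),(116,.009),(120,.009),(125,.009),(140,p[2]-.0018),(155,p[2]-.0018)):
    w=np.where(g[r,180:330]>100)[0]+180; print(r,w[0],w[-1],T(c,[[w[0]-.5,r],[w[-1]+.5,r]],z))
col=g[:,254]; print(col[100:140].tolist()); print('far edge',T(c,[[254,109.5]],.009))
E
```

```text
[0.45253897 0.33016869 0.11434452] [1.79852836e+02 3.27958388e-02 1.18238962e+02]
112 215 293 [[60.7, -30.1, 105.2], [60.6, 28.1, 105.4]]
116 215 293 [[57.8, -30.2, 105.2], [57.7, 28.2, 105.4]]
120 215 293 [[54.9, -30.3, 105.2], [54.8, 28.3, 105.4]]
125 215 293 [[51.2, -30.4, 105.2], [51.2, 28.4, 105.4]]
140 216 295 [[54.0, -17.9, 1.7], [53.9, 18.4, 1.8]]
155 216 294 [[47.1, -18.1, 1.7], [47.1, 18.2, 1.8]]
[35, 35, 33, 33, 37, 35, 33, 31, 18, 111, 203, 230, 207, 208, 221, 221, 225, 204, 151, 138, 193, 223, 219, 217, 217, 219, 219, 219, 221, 221, 193, 204, 202, 150, 253, 255, 255, 255, 255, 255]
far edge [[62.4, -1.0, 105.3]]
```

Emit:
drive_tool --moves '[{"x": 0, "y": -1.2, "z": 5, "rx": 0, "ry": 0, "rz": 0, "fingers": 1}, {"x": 0, "y": -1.2, "z": 14, "rx": 0, "ry": 0, "rz": 0, "fingers": 1}, {"x": 0, "y": -1.2, "z": 24, "rx": 0, "ry": 0, "rz": 0, "fingers": 1}, {"x": 0, "y": -1.2, "z": 34, "rx": 0, "ry": 0, "rz": 0, "fingers": 1}, {"x": 0, "y": -1.2, "z": 44, "rx": 0, "ry": 0, "rz": 0, "fingers": 1}, {"x": 0, "y": -1.2, "z": 54, "rx": 0, "ry": 0, "rz": 0, "fingers": 1}, {"x": 0, "y": -1.2, "z": 62, "rx": 0, "ry": 0, "rz": 0, "fingers": 1}, {"x": 0, "y": -1.2, "z": 68, "rx": 0, "ry": 0, "rz": 0, "fingers": 1}, {"x": 0, "y": -1.2, "z": 68, "rx": 0, "ry": 0, "rz": 0, "fingers": 1}, {"x": 0, "y": -1.2, "z": 68, "rx": 0, "ry": 0, "rz": 0, "fingers": 1}]'

```text
time_s: 10.35
tool_pos: [0.4514, 0.3297, 0.046]
tool_rot: [179.9, 0.0, 118.2]
force: [-0.2, -0.2, 0.1]
grip_width: 0.0335
grasp_force: 15.0
```

```bash
python3 - <<'E'
from h import *
c=cam('wrist','w6full.png'); s=cam('scene'); o=sensors.get_obs(); print(o['tool_pos'],o['tool_rot'],o['force'],o['wrist_torque'])
q=proj(s,[[.452,.33,.04]])[0].astype(int)
a=cv2.resize(c['bgr'][90:290,180:330],(450,600),interpolation=cv2.INTER_CUBIC); b=cv2.resize(s['bgr'][q[1]-45:q[1]+45,q[0]-26:q[0]+26],(346,600),interpolation=cv2.INTER_CUBIC)
cv2.imwrite('pics/w6.png',np.hstack([a,b]))
E
```

```text
[0.45149255 0.32971613 0.04611356] [1.79868831e+02 2.09292892e-02 1.18251213e+02] [-0.70992673 -0.60342692 -0.63576983] [ 0.02006136 -0.13009086 -0.01690282]
```

View pics/w6.png

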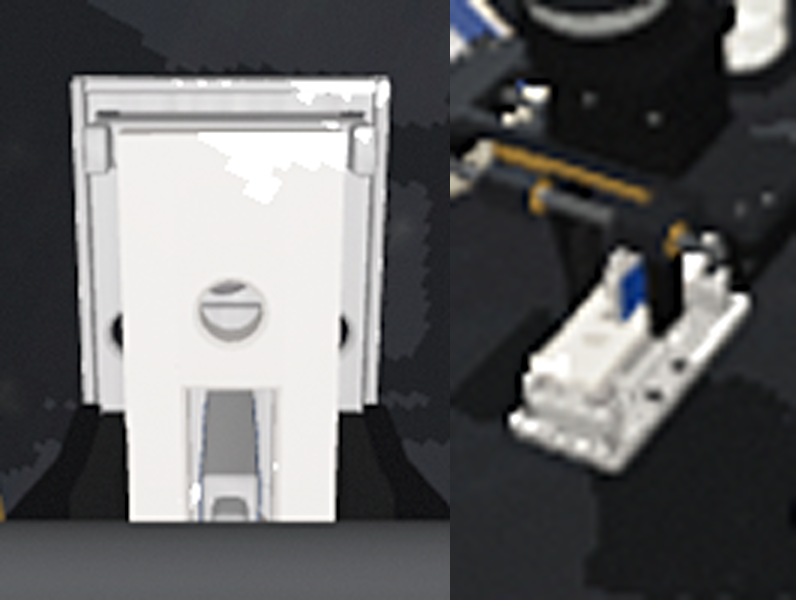

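The handle is up through the slot, and the bar lies between the cheeks (cheeks at 97 and 358, bar 116–350). Lowering the last 14 mm.

Emit:
drive_tool --moves '[{"x": 0, "y": 0, "z": 4, "rx": 0, "ry": 0, "rz": 0, "fingers": 1}, {"x": 0, "y": 0, "z": 8, "rx": 0, "ry": 0, "rz": 0, "fingers": 1}, {"x": 0, "y": 0, "z": 11, "rx": 0, "ry": 0, "rz": 0, "fingers": 1}, {"x": 0, "y": 0, "z": 13, "rx": 0, "ry": 0, "rz": 0, "fingers": 1}, {"x": 0, "y": 0, "z": 14, "rx": 0, "ry": 0, "rz": 0, "fingers": 1}, {"x": 0, "y": 0, "z": 14, "rx": 0, "ry": 0, "rz": 0, "fingers": 1}, {"x": 0, "y": 0, "z": 14, "rx": 0, "ry": 0, "rz": 0, "fingers": 1}]'

```text
time_s: 11.32
tool_pos: [0.4513, 0.3296, 0.0318]
tool_rot: [179.9, 0.0, 118.2]
force: [0.6, -0.1, -2.3]
grip_width: 0.0336
grasp_force: 15.0
```

Emit:
drive_tool --moves '[{"x": 0, "y": 0, "z": 0, "rx": 0, "ry": 0, "rz": 0, "fingers": -0.1}, {"x": 0, "y": 0, "z": 0, "rx": 0, "ry": 0, "rz": 0, "fingers": -0.3}, {"x": 0, "y": 0, "z": 0, "rx": 0, "ry": 0, "rz": 0, "fingers": -0.3}, {"x": 0, "y": 0, "z": 0, "rx": 0, "ry": 0, "rz": 0, "fingers": -0.3}, {"x": 0, "y": 0, "z": 0, "rx": 0, "ry": 0, "rz": 0, "fingers": -0.3}, {"x": 0, "y": 0, "z": -5, "rx": 0, "ry": 0, "rz": 0, "fingers": -0.3}, {"x": 0, "y": 0, "z": -11, "rx": 0, "ry": 0, "rz": 0, "fingers": -0.3}, {"x": 0, "y": 0, "z": -15, "rx": 0, "ry": 0, "rz": 0, "fingers": -0.3}, {"x": 0, "y": 0, "z": -15, "rx": 0, "ry": 0, "rz": 0, "fingers": -0.3}, {"x": 0, "y": 0, "z": -15, "rx": 0, "ry": 0, "rz": 0, "fingers": -0.3}]'

```text
time_s: 12.58
tool_pos: [0.4512, 0.3294, 0.0467]
tool_rot: [179.9, 0.0, 118.2]
force: [-0.5, 0.1, 0.9]
grip_width: 0.0564
grasp_force: 0.0
```

```bash
python3 - <<'E'
from h import *
c=cam('wrist'); s=cam('scene'); o=sensors.get_obs(); p=np.array(o['tool_pos']); print(p,o['tool_rot'],o['force'],o['grip_width'])
q=proj(s,[[.452,.33,.04]])[0].astype(int)
a=cv2.resize(c['bgr'][90:290,180:330],(450,600),interpolation=cv2.INTER_CUBIC); b=cv2.resize(s['bgr'][q[1]-45:q[1]+45,q[0]-26:q[0]+26],(346,600),interpolation=cv2.INTER_CUBIC)
cv2.imwrite('pics/w7.png',np.hstack([a,b]))
# bath rim from the top view
t=cam('top'); g=cv2.cvtColor(t['bgr'],cv2.COLOR_BGR2GRAY)[170:250,315:415]; cv2.imwrite('pics/bath.png',cv2.resize(t['bgr'][170:250,315:415],(750,600),interpolation=cv2.INTER_CUBIC))
E
```

```text
[0.4511351  0.32936898 0.0465451 ] [1.79932205e+02 1.89481014e-02 1.18246204e+02] [-0.05414516  0.66214213  0.32298673] 0.056709119284066765
```

View pics/w7.png

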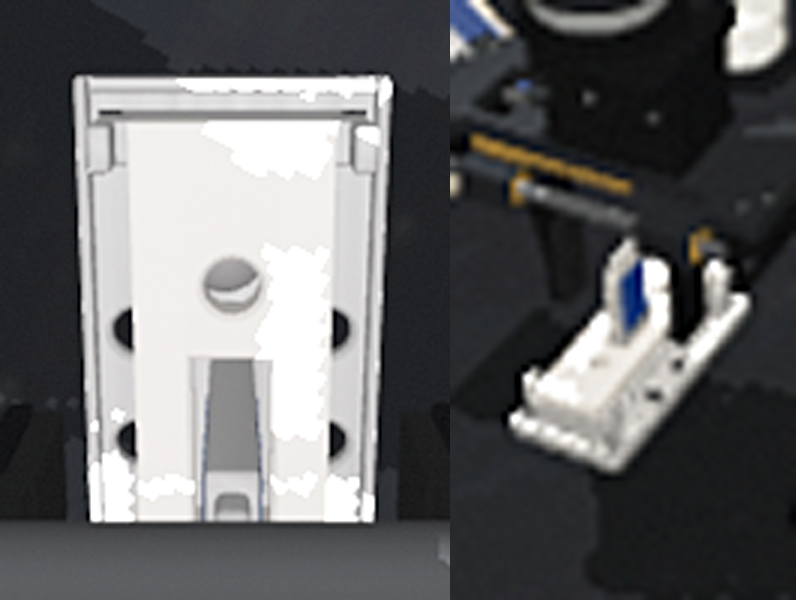

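The bar is seated between the cheeks and let go. Now pinching the handle.

Emit:
drive_tool --moves '[{"x": 0, "y": 0, "z": 0, "rx": 0, "ry": 0, "rz": 0, "fingers": 0.2}, {"x": 0, "y": 0, "z": 0, "rx": 0, "ry": 0, "rz": 0, "fingers": 0.5}, {"x": 0, "y": 0, "z": 0, "rx": 0, "ry": 0, "rz": 0, "fingers": 0.65}, {"x": 0, "y": 0, "z": 0, "rx": 0, "ry": 0, "rz": 0, "fingers": 0.73}, {"x": 0, "y": 0, "z": 0, "rx": 0, "ry": 0, "rz": 0, "fingers": 0.78}, {"x": 0, "y": 0, "z": 0, "rx": 0, "ry": 0, "rz": 0, "fingers": 0.82}, {"x": 0, "y": 0, "z": 0, "rx": 0, "ry": 0, "rz": 0, "fingers": 0.86}, {"x": 0, "y": 0, "z": 0, "rx": 0, "ry": 0, "rz": 0, "fingers": 1}, {"x": 0, "y": 0, "z": 0, "rx": 0, "ry": 0, "rz": 0, "fingers": 1}, {"x": 0, "y": 0, "z": 0, "rx": 0, "ry": 0, "rz": 0, "fingers": 1}]' --force 40

```text
time_s: 13.98
tool_pos: [0.4513, 0.3295, 0.0467]
tool_rot: [179.9, 0.0, 118.2]
force: [0.1, -0.2, 0.0]
grip_width: 0.0078
grasp_force: 40.0
```

```bash
python3 - <<'E'
from h import *
c=cam('top'); im=c['bgr']; hsv=cv2.cvtColor(im,cv2.COLOR_BGR2HSV); g=hsv[:,:,2]
# scan rim: brightness profile along bath axes through approx centre
o=np.array([.497,-.217]); a=np.radians(8.4); ex=np.array([np.cos(a),np.sin(a)]); ey=np.array([-ex[1],ex[0]])
for nm,e,off,L in(('x',ex,ey,.11),('y',ey,ex,.14)):
  for s in(-.04,0,.04):
    t=np.arange(-L,L,.004); P=np.array([[*(o+e*k+off*s),.125] for k in t]); q=proj(c,P).astype(np.float32)
    v=cv2.remap(g,q[:,0].reshape(1,-1),q[:,1].reshape(1,-1),cv2.INTER_LINEAR)[0]
    print(nm,s,' '.join(f'{int(k*1000)}:{u}' for k,u in zip(t,v)))
E
```

```text
x -0.04 -110:31 -106:40 -102:61 -97:66 -93:79 -89:95 -85:179 -81:244 -77:243 -73:243 -69:245 -65:246 -61:247 -57:242 -53:247 -49:247 -45:247 -41:248 -37:247 -33:246 -29:248 -25:247 -21:247 -17:247 -13:248 -9:248 -5:247 -1:248 2:247 6:247 10:248 14:248 18:248 22:246 26:208 30:160 34:157 38:159 42:153 46:101 50:99 54:98 58:111 62:182 66:246 70:244 74:244 78:246 82:247 86:245 90:118 94:45 98:47 102:51 106:48
x 0 -110:34 -106:37 -102:74 -97:80 -93:88 -89:97 -85:184 -81:246 -77:245 -73:246 -69:247 -65:247 -61:247 -57:220 -53:238 -49:247 -45:248 -41:249 -37:248 -33:248 -29:248 -25:247 -21:248 -17:247 -13:247 -9:248 -5:248 -1:248 2:247 6:247 10:248 14:248 18:246 22:246 26:230 30:169 34:156 38:157 42:154 46:106 50:99 54:100 58:122 62:209 66:247 70:246 74:247 78:246 82:248 86:245 90:79 94:49 98:48 102:50 106:46
x 0.04 -110:33 -106:34 -102:34 -97:38 -93:86 -89:84 -85:180 -81:249 -77:247 -73:248 -69:249 -65:248 -61:250 -57:238 -53:239 -49:246 -45:247 -41:248 -37:247 -33:248 -29:248 -25:247 -21:246 -17:169 -13:128 -9:132 -5:167 -1:243 2:248 6:248 10:249 14:248 18:249 22:248 26:238 30:158 34:160 
[... 1022 characters left out ...]
48:249 52:249 56:249 60:250 64:249 68:250 72:249 76:249 80:248 84:249 88:250 92:249 96:248 100:249 104:250 108:241 112:109 116:46 120:90 124:105 128:66 132:36 136:33
y 0.04 -140:48 -136:50 -132:51 -128:53 -124:130 -120:244 -115:246 -111:246 -107:245 -103:246 -99:245 -95:244 -91:218 -87:139 -83:94 -79:91 -75:94 -71:97 -67:98 -63:104 -59:137 -55:156 -51:157 -47:157 -43:157 -39:157 -35:155 -31:157 -27:157 -23:155 -19:154 -15:155 -11:156 -7:156 -3:159 0:156 4:155 8:157 12:157 16:157 20:156 24:155 28:157 32:157 36:157 40:158 44:159 48:159 52:161 56:161 60:161 64:161 68:160 72:161 76:196 80:242 84:250 88:249 92:249 96:249 100:249 104:249 108:248 112:148 116:123 120:121 124:109 128:67 132:36 136:33
```

Tank centre is at about (0.4995, -0.2235), yaw 8.4°. Lifting.

Emit:
drive_tool --moves '[{"x": 0, "y": 0, "z": -2, "rx": 0, "ry": 0, "rz": 0, "fingers": 1}, {"x": 0, "y": 0, "z": -6, "rx": 0, "ry": 0, "rz": 0, "fingers": 1}, {"x": 0, "y": 0, "z": -12, "rx": 0, "ry": 0, "rz": 0, "fingers": 1}, {"x": 0, "y": 0, "z": -20, "rx": 0, "ry": 0, "rz": 0, "fingers": 1}, {"x": 0, "y": 0, "z": -32, "rx": 0, "ry": 0, "rz": 0, "fingers": 1}, {"x": 0, "y": 0, "z": -46, "rx": 0, "ry": 0, "rz": 0, "fingers": 1}, {"x": 0, "y": 0, "z": -62, "rx": 0, "ry": 0, "rz": 0, "fingers": 1}, {"x": 0, "y": 0, "z": -78, "rx": 0, "ry": 0, "rz": 0, "fingers": 1}, {"x": 0, "y": 0, "z": -94, "rx": 0, "ry": 0, "rz": 0, "fingers": 1}, {"x": 0, "y": 0, "z": -110, "rx": 0, "ry": 0, "rz": 0, "fingers": 1}, {"x": 0, "y": 0, "z": -126, "rx": 0, "ry": 0, "rz": 0, "fingers": 1}, {"x": 0, "y": 0, "z": -142, "rx": 0, "ry": 0, "rz": 0, "fingers": 1}, {"x": 0, "y": 0, "z": -156, "rx": 0, "ry": 0, "rz": 0, "fingers": 1}, {"x": 0, "y": 0, "z": -166, "rx": 0, "ry": 0, "rz": 0, "fingers": 1}, {"x": 0, "y": 0, "z": -172, "rx": 0, "ry": 0, "rz": 0, "fingers": 1}, {"x": 0, "y": 0, "z": -174, "rx": 0, "ry": 0, "rz": 0, "fingers": 1}, {"x": 0, "y": 0, "z": -174, "rx": 0, "ry": 0, "rz": 0, "fingers": 1}, {"x": 0, "y": 0, "z": -174, "rx": 0, "ry": 0, "rz": 0, "fingers": 1}]'

```text
time_s: 16.27
tool_pos: [0.4508, 0.3292, 0.2202]
tool_rot: [180.0, 0.0, 118.2]
force: [-0.5, -0.5, -4.7]
grip_width: 0.0079
grasp_force: 40.0
```

```bash
cat > chk.py <<'E'
from h import *
c=cam('wrist'); o=sensors.get_obs(); p=np.array(o['tool_pos']); R=Ro.from_euler('xyz',o['tool_rot'],degrees=True); print(o['time_s'],p,o['tool_rot'],o['force'],o['grip_width'])
T=lambda px,z:np.round(R.inv().apply(ray(c,px,z)-p)*1000,1).tolist()
g=cv2.cvtColor(c['bgr'],cv2.COLOR_BGR2GRAY)
for r in (115,118,122,126,150,180,200): 
    v=g[r,195:320]; w=np.where(v>100)[0]+195; print(r,w[0],w[-1],T([[w[0]-.5,r],[w[-1]+.5,r]],p[2]-.0467+.009))
E
python3 chk.py; python3 -c "
from h import *
rel((.451,.3295,.22,118.2),(.4995,-.2235,.22,98.4))
# same view before lift, for comparison
"
```

```text
16.325 [0.45080737 0.32924172 0.2202955 ] [1.79956581e+02 1.54925218e-02 1.18247467e+02] [ 0.01253418  0.19810556 -4.83971169] 0.007506069605685613
115 205 309 [[62.8, -28.1, 37.7], [62.7, 29.2, 37.7]]
118 204 310 [[61.2, -28.7, 37.7], [61.1, 29.8, 37.7]]
122 204 310 [[59.0, -28.8, 37.7], [59.0, 29.9, 37.7]]
126 204 309 [[56.8, -28.8, 37.7], [56.8, 29.5, 37.7]]
150 205 308 [[43.5, -28.8, 37.7], [43.5, 29.5, 37.7]]
180 207 307 [[26.2, -28.4, 37.7], [26.2, 29.6, 37.7]]
200 207 306 [[14.2, -28.9, 37.7], [14.1, 29.5, 37.7]]
xyz [0.1 0.3 0.3] r [0.0008 0.0003 0.0008]
xyz [-5.100e+02 -2.187e+02  3.000e-01] r [8.000e-04 1.000e-04 3.464e-01]
```

Tray and bar are held level: edges symmetric at ±29 mm, force 4.8 N. Traversing to above the tank.

Emit:
drive_tool --moves '[{"x": -5, "y": -2, "z": 0, "rx": 0, "ry": 0, "rz": 0.003, "fingers": 1}, {"x": -15, "y": -7, "z": 0, "rx": 0, "ry": 0, "rz": 0.01, "fingers": 1}, {"x": -31, "y": -13, "z": 0, "rx": 0, "ry": 0, "rz": 0.02, "fingers": 1}, {"x": -56, "y": -24, "z": 0, "rx": 0, "ry": 0, "rz": 0.04, "fingers": 1}, {"x": -87, "y": -37, "z": 0, "rx": 0, "ry": 0, "rz": 0.06, "fingers": 1}, {"x": -117, "y": -50, "z": 0, "rx": 0, "ry": 0, "rz": 0.08, "fingers": 1}, {"x": -153, "y": -66, "z": 0, "rx": 0, "ry": 0, "rz": 0.1, "fingers": 1}, {"x": -189, "y": -81, "z": 0, "rx": 0, "ry": 0, "rz": 0.13, "fingers": 1}, {"x": -224, "y": -96, "z": 0, "rx": 0, "ry": 0, "rz": 0.15, "fingers": 1}, {"x": -260, "y": -112, "z": 0, "rx": 0, "ry": 0, "rz": 0.18, "fingers": 1}, {"x": -296, "y": -127, "z": 0, "rx": 0, "ry": 0, "rz": 0.2, "fingers": 1}, {"x": -331, "y": -142, "z": 0, "rx": 0, "ry": 0, "rz": 0.225, "fingers": 1}, {"x": -367, "y": -157, "z": 0, "rx": 0, "ry": 0, "rz": 0.25, "fingers": 1}, {"x": -403, "y": -173, "z": 0, "rx": 0, "ry": 0, "rz": 0.273, "fingers": 1}, {"x": -433, "y": -186, "z": 0, "rx": 0, "ry": 0, "rz": 0.295, "fingers": 1}, {"x": -459, "y": -197, "z": 0, "rx": 0, "ry": 0, "rz": 0.312, "fingers": 1}, {"x": -479, "y": -206, "z": 0, "rx": 0, "ry": 0, "rz": 0.326, "fingers": 1}, {"x": -495, "y": -212, "z": 0, "rx": 0, "ry": 0, "rz": 0.336, "fingers": 1}, {"x": -505, "y": -217, "z": 0, "rx": 0, "ry": 0, "rz": 0.343, "fingers": 1}, {"x": -510, "y": -219, "z": 0, "rx": 0, "ry": 0, "rz": 0.346, "fingers": 1}]'

```text
time_s: 18.82
tool_pos: [0.4995, -0.2236, 0.2204]
tool_rot: [179.9, -0.0, 98.4]
force: [0.4, -0.7, -4.1]
grip_width: 0.0078
grasp_force: 40.0
```

```bash
cat > b.py <<'E'
from h import *
c=cam('wrist'); o=sensors.get_obs(); print(o['time_s'],o['tool_pos'],o['tool_rot'],o['force'])
# tray vs tank at rim height, wrist image profiles
g=cv2.cvtColor(c['bgr'],cv2.COLOR_BGR2GRAY); ct=np.array([.4995,-.2235]); a=np.radians(8.4); ex=np.array([np.cos(a),np.sin(a)]); ey=np.array([-ex[1],ex[0]])
def scan(nm,e,b,ts):
    P=np.array([[*(b+e*k),.125] for k in ts]); q=proj(c,P).astype(np.float32); v=cv2.remap(g,q[:,0].reshape(1,-1),q[:,1].reshape(1,-1),cv2.INTER_LINEAR)[0]
    print(nm,' '.join(f'{int(round(k*1000))}:{u}' for k,u in zip(ts,v)))
for s in(.02,.045,.065): scan(f'x@{s}',ex,ct+ey*s,np.arange(-.1,.1,.004))
for s in(-.045,.045): scan(f'y@{s}',ey,ct+ex*s,np.arange(.03,.125,.004))
E
python3 b.py; python3 chk.py
```

```text
18.875 [ 0.49956106 -0.22409736  0.22047794] [ 1.79908067e+02 -1.37878701e-02  9.83999311e+01] [ 0.12835986 -1.13506889 -3.90557663]
x@0.02 -100:36 -96:32 -92:42 -88:40 -84:147 -80:142 -76:141 -72:149 -68:147 -64:151 -60:149 -56:85 -52:81 -48:84 -44:82 -40:146 -36:182 -32:188 -28:185 -24:211 -20:220 -16:220 -12:219 -8:218 -4:218 0:218 4:218 8:219 12:219 16:219 20:219 24:217 28:255 32:250 36:163 40:145 44:147 48:83 52:84 56:83 60:150 64:232 68:231 72:227 76:233 80:230 84:231 88:233 92:40 96:40
x@0.045 -100:26 -96:28 -92:28 -88:24 -84:146 -80:143 -76:143 -72:149 -68:148 -64:155 -60:152 -56:76 -52:80 -48:83 -44:78 -40:147 -36:177 -32:254 -28:116 -24:250 -20:254 -16:254 -12:254 -8:254 -4:254 0:254 4:254 8:254 12:254 16:254 20:254 24:254 28:193 32:255 36:230 40:150 44:151 48:84 52:84 56:82 60:195 64:233 68:232 72:230 76:233 80:232 84:233 88:234 92:41 96:41
x@0.065 -100:26 -96:28 -92:28 -88:24 -84:144 -80:144 -76:144 -72:151 -68:150 -64:156 -60:152 -56:83 -52:79 -48:82 -44:78 -40:151 -36:145 -32:150 -28:144 -24:149 -20:149 -16:150 -12:149 -8:152 -4:154 0:139 4:243 8:154 12:151 16:152 20:15
[... 311 characters left out ...]
138 34:132 38:136 42:136 46:137 50:132 54:142 58:141 62:139 66:139 70:142 74:143 78:102 82:81 86:131 90:238 94:240 98:238 102:237 106:235 110:233 114:230 118:228 122:38
18.925 [ 0.49952914 -0.22349099  0.22051819] [ 1.79911479e+02 -2.44764737e-02  9.84296124e+01] [-0.4416479   0.40087223 -4.18993912] 0.007601906929338847
115 195 319 [[62.4, -33.6, 37.7], [62.3, 34.6, 37.8]]
118 195 319 [[60.7, -33.6, 37.7], [60.7, 34.7, 37.8]]
122 196 319 [[58.6, -33.2, 37.7], [58.5, 34.8, 37.8]]
126 196 319 [[56.4, -33.3, 37.7], [56.4, 34.9, 37.8]]
150 197 318 [[43.1, -33.4, 37.7], [43.1, 35.0, 37.8]]
180 198 316 [[25.8, -33.7, 37.7], [25.7, 34.7, 37.8]]
200 195 315 [[13.8, -36.0, 37.7], [13.7, 34.7, 37.8]]
```

Tank and tray agree within about 2 mm, with over 20 mm of clearance all round. Lowering 104 mm.

Emit:
drive_tool --moves '[{"x": 0, "y": 1, "z": 2, "rx": 0, "ry": 0, "rz": 0, "fingers": 1}, {"x": 1, "y": 1, "z": 6, "rx": 0, "ry": 0, "rz": 0, "fingers": 1}, {"x": 1, "y": 1, "z": 12, "rx": 0, "ry": 0, "rz": 0, "fingers": 1}, {"x": 1, "y": 1, "z": 20, "rx": 0, "ry": 0, "rz": 0, "fingers": 1}, {"x": 1, "y": 1, "z": 29, "rx": 0, "ry": 0, "rz": 0, "fingers": 1}, {"x": 1, "y": 1, "z": 38, "rx": 0, "ry": 0, "rz": 0, "fingers": 1}, {"x": 1, "y": 1, "z": 47, "rx": 0, "ry": 0, "rz": 0, "fingers": 1}, {"x": 1, "y": 1, "z": 56, "rx": 0, "ry": 0, "rz": 0, "fingers": 1}, {"x": 1, "y": 1, "z": 65, "rx": 0, "ry": 0, "rz": 0, "fingers": 1}, {"x": 1, "y": 1, "z": 74, "rx": 0, "ry": 0, "rz": 0, "fingers": 1}, {"x": 1, "y": 1, "z": 83, "rx": 0, "ry": 0, "rz": 0, "fingers": 1}, {"x": 1, "y": 1, "z": 91, "rx": 0, "ry": 0, "rz": 0, "fingers": 1}, {"x": 1, "y": 1, "z": 98, "rx": 0, "ry": 0, "rz": 0, "fingers": 1}, {"x": 1, "y": 1, "z": 102, "rx": 0, "ry": 0, "rz": 0, "fingers": 1}, {"x": 1, "y": 1, "z": 104, "rx": 0, "ry": 0, "rz": 0, "fingers": 1}, {"x": 1, "y": 1, "z": 104, "rx": 0, "ry": 0, "rz": 0, "fingers": 1}, {"x": 1, "y": 1, "z": 104, "rx": 0, "ry": 0, "rz": 0, "fingers": 1}, {"x": 1, "y": 1, "z": 104, "rx": 0, "ry": 0, "rz": 0, "fingers": 1}, {"x": 1, "y": 1, "z": 104, "rx": 0, "ry": 0, "rz": 0, "fingers": 1}, {"x": 1, "y": 1, "z": 104, "rx": 0, "ry": 0, "rz": 0, "fingers": 1}]'

```text
time_s: 21.42
tool_pos: [0.5005, -0.2223, 0.1166]
tool_rot: [179.9, -0.0, 98.4]
force: [-0.2, -0.6, -4.2]
grip_width: 0.0079
grasp_force: 40.0
```

Emit:
drive_tool --moves '[{"x": 0, "y": 0, "z": 0, "rx": 0, "ry": 0, "rz": 0, "fingers": 1}, {"x": 0, "y": 0, "z": 0, "rx": 0, "ry": 0, "rz": 0, "fingers": 1}, {"x": 0, "y": 0, "z": 0, "rx": 0, "ry": 0, "rz": 0, "fingers": 1}, {"x": 0, "y": 0, "z": 0, "rx": 0, "ry": 0, "rz": 0, "fingers": 1}]'

```text
time_s: 21.92
tool_pos: [0.5004, -0.2223, 0.1166]
tool_rot: [179.9, -0.0, 98.4]
force: [-0.4, 0.3, -3.7]
grip_width: 0.0079
grasp_force: 40.0
```

```bash
python3 chk.py; python3 -c "
from h import *
o=sensors.get_obs(); print(o['force'],np.round(o['joint_velocities'],2),o['grasp_force'])"
```

```text
21.975 [ 0.50043781 -0.22229924  0.11655965] [ 1.79912040e+02 -1.39070414e-02  9.84210583e+01] [ 0.82525694  0.35573278 -3.96731063] 0.007855255085191895
115 195 319 [[62.9, -33.5, 37.7], [62.9, 34.7, 37.8]]
118 195 319 [[61.3, -33.6, 37.7], [61.3, 34.7, 37.8]]
122 195 319 [[59.2, -33.7, 37.7], [59.2, 34.9, 37.8]]
126 195 319 [[57.0, -33.8, 37.7], [57.0, 35.0, 37.8]]
150 195 319 [[43.7, -34.5, 37.7], [43.7, 35.6, 37.8]]
180 195 319 [[26.4, -35.3, 37.7], [26.3, 36.5, 37.8]]
200 195 319 [[14.4, -35.9, 37.6], [14.3, 37.1, 37.8]]
[ 0.82525694  0.35573278 -3.96731063] [-0.07  0.01 -0.04 -0.01  0.   -0.1  -0.01] 39.99951744452119
```

The tray is held still in the tank carrying its full weight, with no sign of contact. Handing in.

```bash
python3 -c "
from cell import workorder
print(workorder.sign_off())"
```

```text
the job is handed in; nothing more can be done
None
```

The bar is seated on the tray, and the arm is holding the tray still and level in the tank, below the rim and clear of floor and walls by measurement. I handed the job in; no verdict came back.

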